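# Pull the push-on knob off a bench speed box

## Task

Take the standing knob puller, press its foot gently on the speed box's springy face plate, slide the tines under the black push-on knob until the slot lightly touches the shaft, then pull straight up until the knob pops off. Carry the knob on the puller to the steel tray, set the puller down in it on its foot and let go, so that knob and puller are both in the tray. Touch the knob only with the puller, do not press the plate harder than 16 N or push the shaft harder than 9 N, drop nothing and leave everything else where it is.

Things in the scene. Friction and masses are not known exactly. Their poses are not given: they have to be found in the camera images.
- box: Speed-control box, fixed to the bench: grey case 150 mm (its x) by 120 mm (its y), origin at the centre of its underside, z up. The push-on knob's shaft stands at x 15, y 0 mm. Near the +x edge two fixtures stay in place: a small fixed knob (22 mm wide, top at 64 mm) at x 52, y 40 and a toggle (14 mm wide, top at 74 mm) at x 52, y -42. The -x side is clear.
- plate: The bare aluminium face plate that covers the box's top, 146 x 116 x 6 mm. Origin: centre of its underside; its upper face is 6 mm higher, 55 mm above the bench at rest. It floats on springs and gives straight down 1 mm for every 2 N, at most 8.8 mm, without tilting: pressed with 11 to 15 N it opens the gap under the knob. More than 16 N would bend it. It is slippery (friction about 0.15).
- shaft: The fixed thin vertical shaft (steel, 10 mm diameter) under the knob, seen in the gap below it. Origin: on its axis at the height of the seated knob's underside, 56 mm above the bench. It runs on up to 69 mm; four sprung balls near its top grip the knob's bore. It bends if pushed sideways with more than 9 N.
- knob: Push-on knob: plain black round cap, 36 mm diameter, 18 mm tall, 13 mm bore open below, about 30 g. Origin: centre of its underside, z up. Seated, the underside is only 1 mm above the face plate at rest. It needs a straight pull of about 9 to 17 N for some 8 mm, then pops free and lies loose on whatever lifted it.
- puller: Knob puller, standing loose, 0.16 kg. Wooden handle 16 x 16 mm (sides along its x and y), up to 110 mm high, on a brass sleeve 34 mm wide, 7 mm high, x -22 to 12 mm; two flat steel tines (4 mm thick, 30 mm wide over both) run from it along +x. Origin: on the handle's axis at the foot's flat underside. The tines are clamped in the sleeve at an unmeasured length E of 0 to 16 mm.
- puller_foot (a point): Point on the puller: handle axis, upper face of the tines (4 mm above the underside). The 14 mm slot between the tines runs from x 27+E to their tips at 55+E (20 mm wide over the last 9 mm); a 2 mm high lip tops the last 4 mm, so 6 mm in all must pass under the knob. With the slot's end against the shaft, the shaft's axis is at x 32+E and the lips stand just beyond the knob's far rim.
- tray: Open steel parts tray, fixed, 200 mm (its x) by 160 mm (its y), 28 mm tall, walls and floor 5 mm thick. Origin: centre of the underside, on the bench.
- pen_cup: Bystander: dark steel pen cup, 72 mm wide, 100 mm tall. Not to be disturbed.
- bottle: Bystander: small green glass bottle, 40 mm wide, 75 mm tall. Not to be disturbed.
- dish: Bystander: terracotta dish, 104 mm wide, 45 mm tall. Not to be disturbed.
- hammer: Bystander: hammer lying down. Not to be disturbed.
- block: Bystander: plain wooden block 90 x 45 x 30 mm. Not to be disturbed.
- ring: Bystander: brass ring, 32 mm outer diameter, 12 mm tall. Not to be disturbed.
- pin: Bystander: forked wooden bench pin lying flat, 18 mm thick. Not to be disturbed.
Mind the look-alikes: they are no part of the job. Several things have the shape of the box; the one meant has the colours described above.

How it is judged:
By the outcome, as a careful person would: the job done as asked, in the order asked, and still so for the second after the job is handed in, with the robot touching nothing.
It also fails if it takes over 72 s, if anything falls off the work surface, if the arm or the gripper's body presses on something with over 40 N, if the wrist force passes 120 N, or if a joint passes its speed limit or range.

## Robot

A 6-joint arm with a two-finger parallel gripper is mounted at the origin on the work surface. World frame = base frame: x ahead of the robot, y to its left, z up, the work surface at z = 0. Lengths are in mm, angles in rad, forces in N, time in s.
With the tool pointing down it reaches from about 350 to 725 mm from the base axis. Payload 4.3 kg.
Tool frame: the origin (TCP) lies midway between the tips of the shut fingers; the grasp point (between the pads) lies 19 mm behind it (arm.tcp_to_grasp is the z of the grasp point in the tool frame, in mm); z points along the fingers, y is the line along which they close (so a half turn about z gives the same grasp; the last joint's range is limited). The gripper opens to 85 mm and grips with 20 to 120 N. Pads are 22 mm wide; open, the fingers measure 114 mm over their backs; the gripper's body (76 mm by 85 mm) begins 54 mm behind the grasp point. The pads swing forward as they close: fully open they stand 13 mm farther back than shut.
Start: joints at [-1.421, 0.377, 0.081, 1.274, 0, 1.46], TCP at [147.719, -555.739, 231.329] pointing down, gripper open.
Joint ranges: [-2.72, 2.72], [-0.84, 1.66], [-1.02, 1.22], [-1.77, 2.12], [-1.37, 1.28], [-3.14, 3.14]. Speed limits (rad/s): [2.57, 2.57, 3.14, 3.14, 3.14, 3.14].

## Interface

Orientations are given as a unit quaternion [w, x, y, z].
In Python, from cell import sensors, optics, order, nets, arm gives the robot as it stands.
- The arm moves only by the shell command python3 -m jog 'ROWS' [FORCE]. ROWS is JSON, a list of rows, each an object with "travel": the shift along the tool's x, y, z in m, a list of three; "turn": the turn, a rotation vector about the tool's x, y, z in rad, a list of three; "hand": the finger opening in m, from 0 to 0.0854. A call has exactly 5 rows; each row is the pose to reach, as a shift and turn from the pose commanded when the call began, along the tool's axes at that moment; what a row does not reach only later rows make up. A row lasts 1/10 s, in which the tool goes at most 50 mm and 8.59 degrees, less where a joint would pass 70% of its speed; a pose out of reach is approached as far as the arm can. A call with a gripper value outside its range is refused whole. The fingers move at their own pace and stop on an object; FORCE is the grip in N (left out, the last holds). Time passes only in rows, so rows that repeat a pose let the fingers close, or fill a call up. It gives the time, the measured TCP pose, the force, the opening and the grip force at its end, in the units of the state.
- sensors.state(): the state, without advancing time (a new reading comes with each control period).
- optics.snapshot(name): name is "scene" or "top" or "wrist"; returns a dict with "image" (420x560x3 uint8, red, green, blue), "camera_matrix" (3x3 intrinsics, pixels), "k1" (the pictures are not rectified: a ray, as slopes to the right and down, at radius r is drawn at 1 + k1 r^2 times it, then the intrinsics apply), "world_to_cam" (4x4, takes a point from world to camera coordinates); the wrist camera has in their place "T_tool_cam" (4x4, takes a point from camera to tool coordinates, whose origin is the TCP and whose axes are the flange's). Camera axes: x right, y down, z forward; pixel columns grow to the right and rows downward; lengths in mm; the calibration is good to about 2 mm. A picture is of the moment at which its call begins: read the wrist's pose just before it. There is no depth.
- order.finish_job(): hands the job in; it is judged then, once.
Trained networks look in a picture, given as the dict that the camera call returned (one of the last four; its "shot" number tells which), for a name from the list of things; names that differ only in an ending like _2 or _b are one class to them, and where a whole thing is asked for, a point or a joint stands for the part that bears it (a point fixed in the world has none). Each returns a list of dicts, best first, with "conf" (0 to 1); they miss things now and then, are a little off and sometimes report something else, mostly with a low value. They report only what shows in the picture. A call takes as long as a camera call. They do not tell look-alikes from the thing itself.
- nets.recognise(target, picture): "rect" ([left, top, right, bottom] in pixels, round what is visible of it).
The state is a dict: "time": time; "qpos": joint angles; "joint_vel": joint speeds; "effort": joint torques, N m; "ee_pos": TCP position; "eef_rot": TCP orientation; "force": force on the tool from outside, world axes, zero at the start; "torque": the same for the moment, N m; "opening": finger opening in mm; "finger_force": force on a finger pad.
Only numpy, scipy, OpenCV 4.12 (cv2) and the standard library are available. Lean on these libraries where they do the work, as an engineer would, in place of code of your own. Each camera call takes 0.05 s, during which the arm holds its last target. There are 200 camera calls.

## Working session

There is one attempt and no reset: what is moved stays moved. The work goes in short steps, Python scripts to look and compute and a shell command to move; the robot and the scene stay as the last step left them, time stands still between calls to the robot, and variables do not carry over. Pictures are saved under pics/ and viewed, at most 11 in all, crops included, and the job is handed in when it is done.

```bash
ls; mkdir -p pics; cat > h.py <<'E'
import numpy as np, cv2
from cell import sensors, optics, order, nets, arm
from scipy.spatial.transform import Rotation as R
def q2R(q): return R.from_quat([q[1],q[2],q[3],q[0]]).as_matrix()
def snap(n):
    s=sensors.state(); p=optics.snapshot(n)
    if n=="wrist":
        T=np.eye(4);T[:3,:3]=q2R(s["eef_rot"]);T[:3,3]=s["ee_pos"]
        p["w2c"]=np.linalg.inv(T@np.array(p["T_tool_cam"]))
    else: p["w2c"]=np.array(p["world_to_cam"])
    return p
def save(p,f): cv2.imwrite(f,cv2.cvtColor(p["image"],cv2.COLOR_RGB2BGR))
def pix2w(p,uv,z):
    K=np.array(p["camera_matrix"]);d=np.array([(uv[0]-K[0,2])/K[0,0],(uv[1]-K[1,2])/K[1,1]])
    u=d.copy()
    for _ in range(20): u=d/(1+p["k1"]*(u@u))
    W=np.linalg.inv(p["w2c"]);r=W[:3,:3]@np.array([u[0],u[1],1]);o=W[:3,3]
    return o+r*(z-o[2])/r[2]
def w2pix(p,X):
    K=np.array(p["camera_matrix"]);c=p["w2c"]@np.append(X,1);u=c[:2]/c[2];u=u*(1+p["k1"]*(u@u))
    return u*[K[0,0],K[1,1]]+[K[0,2],K[1,2]]
E
python3 - <<'E'
from h import *
for n in ("top","scene"):
    p=snap(n);save(p,f"pics/{n}.png")
    for t in ("box","puller","knob","tray","puller_foot","shaft","pen_cup","bottle"):
        print(n,t,[(np.round(d["rect"]).astype(int).tolist(),round(d["conf"],2)) for d in nets.recognise(t,p)])
s=sensors.state();print(s["eef_rot"],s["force"],arm.tcp_to_grasp)
E
```

```text
pics
top box [([348, 253, 417, 325], 0.69), ([281, 246, 304, 286], 0.62), ([138, 299, 216, 383], 0.6), ([262, 150, 330, 223], 0.57)]
top puller [([405, 196, 429, 230], 0.86)]
top knob [([142, 94, 182, 140], 0.74), ([287, 171, 304, 185], 0.46)]
top tray [([135, 189, 216, 279], 0.76)]
top puller_foot [([407, 197, 430, 231], 0.91)]
top shaft []
top pen_cup [([278, 80, 312, 122], 0.95)]
top bottle [([353, 107, 371, 128], 0.82)]
scene box [([161, 158, 220, 226], 0.72), ([326, 118, 394, 179], 0.71), ([238, 225, 315, 304], 0.62)]
scene puller [([138, 218, 160, 271], 0.84)]
scene knob [([272, 249, 285, 264], 0.78), ([239, 224, 317, 304], 0.45)]
scene tray [([347, 183, 421, 257], 0.66), ([140, 220, 160, 271], 0.47), ([85, 300, 184, 418], 0.42), ([260, 190, 282, 225], 0.34)]
scene puller_foot [([140, 218, 161, 270], 0.67)]
scene shaft []
scene pen_cup [([268, 311, 307, 360], 0.66), ([331, 299, 411, 374], 0.59)]
scene bottle [([195, 321, 219, 350], 0.67)]
[5.82762530e-05 9.91577627e-01 1.29513729e-01 7.64487802e-08] [-0.11031249 -0.116865    1.14838627] -18.700000000000003
```

View pics/top.png

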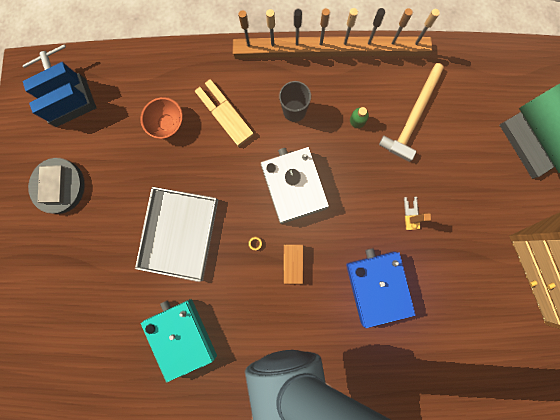

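View pics/scene.png

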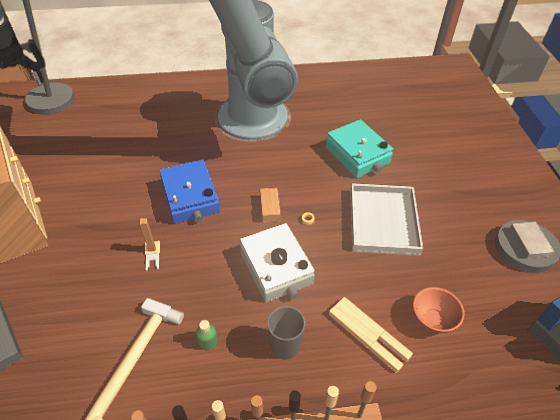

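The top view shows the aluminium-plated box at about (295,185), with the knob at (293,177), the fixed knob at (271,168) and the toggle at (306,157). The puller is at (412,220) with its tines pointing up, and the tray is at (177,234). The scene view agrees.

```bash
python3 - <<'E'
from h import *
p=snap("top")
for n,uv,z in [("knobtop",(292.5,176.5),74),("fixknob",(271,168),64),("toggle",(306,157),70),("puller sleeve",(412,224),5),("tip L",(406,198),4),("tip R",(415,197),4),("handletop",(429,217),110),("tray",None,28)]:
    if uv: print(n,pix2w(p,uv,z).round(1))
for uv in [(152,188),(216,198),(203,281),(136,267)]: print("traycorner",pix2w(p,uv,28).round(1))
for n,uv,z in [("cup",(295,95),100),("bottle",(361,112),75),("block",(293,265),30),("hammer",(398,148),20),("bluebox",(382,290),60)]: print(n,pix2w(p,uv,z).round(1))
c=p["image"][185:240,390:440];c=cv2.resize(c,None,fx=7,fy=7,interpolation=cv2.INTER_CUBIC)
d=p["image"][140:230,250:340];d=cv2.resize(d,(385,385),interpolation=cv2.INTER_CUBIC)
c=cv2.resize(c,(350,385));cv2.imwrite("pics/c.png",np.hstack([c,d])[:,:,::-1])
E
```

```text
knobtop [577.6   7.5  74. ]
fixknob [600.1  55.9  64. ]
toggle [622.7 -24.1  70. ]
puller sleeve [ 469.3 -279.2    5. ]
tip L [ 532.7 -267.8    4. ]
tip R [ 534.8 -290.2    4. ]
handletop [ 478.1 -284.3  110. ]
traycorner [565.4 343.5  28. ]
traycorner [538.2 188.5  28. ]
traycorner [344.4 219.5  28. ]
traycorner [378. 380.  28.]
cup [758.7  -1.6 100. ]
bottle [ 725.2 -153.    75. ]
block [378.6   9.7  30. ]
hammer [ 652.9 -249.9   20. ]
bluebox [ 320.2 -187.8   60. ]
```

View pics/c.png

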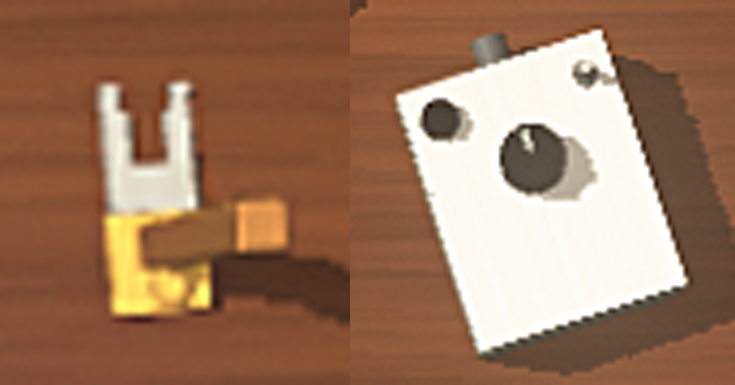

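```bash
cat >> h.py <<'E'
def go(x,y,z,yaw):
    "remaining travel [m] and turn in tool axes to TCP x,y,z with tool-x yaw, z down"
    s=sensors.state();M=q2R(s["eef_rot"]);c,n=np.cos(yaw),np.sin(yaw)
    G=np.array([[c,n,0],[n,-c,0],[0,0,-1]])
    print("travel",(M.T@(np.array([x,y,z])-s["ee_pos"])/1000).round(4),"turn",R.from_matrix(M.T@G).as_rotvec().round(4))
    print("t",s["time"],"F",np.round(s["force"],1),"T",np.round(s["torque"],2),"pos",np.round(s["ee_pos"],1),"open",round(s["opening"],1),"grip",s["finger_force"])
E
python3 -m jog '[{"travel":[0.039,-0.018,0],"turn":[0,0,-0.14],"hand":0.085},{"travel":[0.078,-0.036,0],"turn":[0,0,-0.28],"hand":0.085},{"travel":[0.117,-0.053,0],"turn":[0,0,-0.42],"hand":0.085},{"travel":[0.156,-0.071,0],"turn":[0,0,-0.56],"hand":0.085},{"travel":[0.195,-0.089,0],"turn":[0,0,-0.70],"hand":0.085}]' 100
python3 -c "
from h import *
go(470,-282,250,1.64);print(np.round(optics.snapshot('wrist')['T_tool_cam'],3))"
```

```text
time: 1.45
ee_pos: [314.4, -418.5, 231.5]
eef_rot: [0.0, 0.886, 0.464, 0.0]
force: [0.4, -0.3, -0.4]
opening: 84.9
finger_force: 0.0
travel [ 0.2008  0.0502 -0.0186] turn [ 4.000e-04  4.000e-04 -6.748e-01]
t 1.45 F [ 0.4 -0.3 -0.4] T [-0.01 -0.    0.05] pos [ 314.4 -418.5  231.5] open 84.9 grip 0.0
[[-1.00000e-03 -9.53000e-01 -3.02000e-01  7.79230e+01]
 [ 1.00000e+00 -1.00000e-03 -0.00000e+00  2.43000e-01]
 [ 0.00000e+00 -3.02000e-01  9.53000e-01 -1.42681e+02]
 [ 0.00000e+00  0.00000e+00  0.00000e+00  1.00000e+00]]
```

```bash

python3 -m jog '[{"travel":[0.040,0.010,-0.004],"turn":[0,0,-0.135],"hand":0.085},{"travel":[0.080,0.020,-0.008],"turn":[0,0,-0.27],"hand":0.085},{"travel":[0.120,0.030,-0.012],"turn":[0,0,-0.405],"hand":0.085},{"travel":[0.160,0.040,-0.016],"turn":[0,0,-0.54],"hand":0.085},{"travel":[0.201,0.050,-0.019],"turn":[0,0,-0.675],"hand":0.085}]' >/dev/null
python3 - <<'E'
from h import *
go(478,-284,250,1.64)
p=snap("wrist");save(p,"pics/w1.png")
print(nets.recognise("puller",p),w2pix(p,[478,-284,110]),w2pix(p,[534,-279,4]))
E
```

```text
travel [-0.0017  0.0072  0.0008] turn [ 0.0005  0.0008 -0.0004]
t 2.0 F [1.2 0.7 0.2] T [-0.03 -0.01  0.02] pos [ 470.7 -282.8  250.8] open 84.7 grip 0.0
[{'rect': [272.5, 156.0, 335.2, 203.3], 'conf': 0.76}] [289.55045836 197.55943626] [333.46308831 173.30437526]
```

View pics/w1.png

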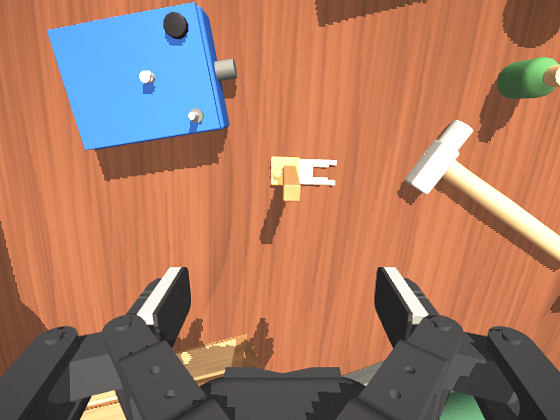

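The wrist view shows the puller at (272-336, 156-203): handle top at about (292,195), tine tips at about (336,162) and (336,183). The prediction matches, so I'll go lower for a closer measurement.

```bash

python3 -m jog '[{"travel":[0,0.002,0.020],"turn":[0,0,0],"hand":0.085},{"travel":[0,0.004,0.04],"turn":[0,0,0],"hand":0.085},{"travel":[-0.001,0.006,0.06],"turn":[0,0,0],"hand":0.085},{"travel":[-0.0015,0.007,0.075],"turn":[0,0,0],"hand":0.085},{"travel":[-0.0015,0.007,0.09],"turn":[0,0,0],"hand":0.085}]' >/dev/null
python3 - <<'E'
from h import *
go(478,-284,160,1.64)
p=snap("wrist");np.save("w2.npy",p,allow_pickle=True)
r=nets.recognise("puller",p)[0]["rect"];print(r)
x0,y0=int(r[0])-15,int(r[1])-15;x1,y1=int(r[2])+15,int(r[3])+15
c=p["image"][y0:y1,x0:x1];k=5
print("origin",x0,y0,"scale",k,c.shape);c=cv2.resize(c,None,fx=k,fy=k,interpolation=cv2.INTER_NEAREST)
cv2.imwrite("pics/w2c.png",c[:,:,::-1])
E
```

```text
travel [ 0.0013  0.002  -0.0006] turn [-0.0006  0.0001 -0.0072]
t 2.6 F [ 0.1 -0.6  0.4] T [-0.01 -0.04  0.01] pos [ 476.  -285.4  159.4] open 84.9 grip 0.0
[261.4, 167.3, 345.0, 237.1]
origin 246 152 scale 5 (100, 114, 3)
```

View pics/w2c.png

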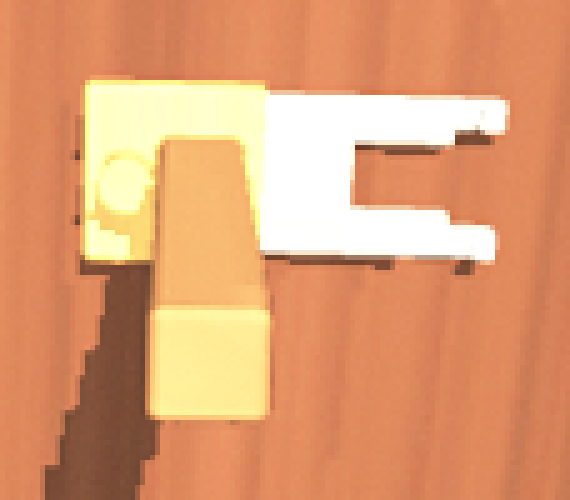

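The crop shows the handle top centred at (209,363), sleeve corners at (85,80), (268,82) and (82,260), the slot end at x≈353, and tips at (508,98..132) and (495,225..262).

```bash
python3 - <<'E'
from h import *
p=np.load("w2.npy",allow_pickle=True).item()
for n,uv,z in [("hUL",(152,310),110),("hUR",(268,309),110),("hLL",(148,418),110),("hLR",(270,418),110),("slBackL",(85,80),7),("slFrontL",(268,82),7),("slBackR",(82,262),4),("slot1",(354,146),4),("slot2",(351,207),4),("tipL",(508,97),6),("tipLi",(508,134),6),("tipRi",(495,226),6),("tipR",(496,262),6)]:
    print(n,pix2w(p,np.array(uv)/5+[246,152]-0.1*0,z)[:2].round(1))
E
```

```text
hUL [ 472.  -272.4]
hUR [ 486.6 -271.3]
hLL [ 472.3 -287. ]
hLR [ 488.  -286.1]
slBackL [ 457.2 -263. ]
slFrontL [ 491.  -261.3]
slBackR [ 458. -299.]
slot1 [ 508.4 -273. ]
slot2 [ 508.9 -284.9]
tipL [ 535.9 -261.5]
tipLi [ 536.8 -268.5]
tipRi [ 536.5 -286.4]
tipR [ 537.6 -293.6]
```

```bash
python3 -c "
from h import *
go(479.5,-279.5,48,1.62)"
```

```text
travel [0.0042 0.0055 0.1101] turn [-0.0036 -0.0026  0.013 ]
t 2.7 F [-0.4  0.5  0.2] T [ 0.03 -0.05  0.05] pos [ 474.7 -284.3  158.1] open 84.9 grip 0.0
```

```bash
cat >> h.py <<'E'
import sys,json
def cmd(moves):
    M=q2R([5.8276253e-05,9.91577627e-01,1.29513729e-01,7.6e-8]);P=np.array([147.719,-555.739,231.329])
    for t,r in moves: P=P+M@np.array(t)*1000;M=M@R.from_rotvec(r).as_matrix()
    return P,M
def plan(x,y,z,yaw,moves):
    P,M=cmd(moves);s=sensors.state();c,n=np.cos(yaw),np.sin(yaw)
    G=np.array([[c,n,0],[n,-c,0],[0,0,-1]])
    print("cmd",P.round(1),"yaw",round(np.arctan2(M[1,0],M[0,0]),4),"travel",(M.T@(np.array([x,y,z])-P)/1000).round(4),"turn",R.from_matrix(M.T@G).as_rotvec().round(4))
    print("t",s["time"],"F",np.round(s["force"],1),"T",np.round(s["torque"],2),"pos",np.round(s["ee_pos"],1),"open",round(s["opening"],1),"grip",s["finger_force"])
E
cat > m.py <<'E'
L=[([.195,-.089,0],[0,0,-.70]),([.201,.050,-.019],[0,0,-.675]),([-.0015,.007,.09],[0,0,0])]
E
python3 -c "
from h import *;from m import L
plan(479.5,-279.5,48,1.62,L)"
```

```text
cmd [ 476.7 -284.8  160.3] yaw 1.6348 travel [0.0051 0.0032 0.1123] turn [0.     0.0001 0.0148]
t 2.7 F [-0.4  0.5  0.2] T [ 0.03 -0.05  0.05] pos [ 474.7 -284.3  158.1] open 84.9 grip 0.0
```

```bash

python3 -m jog '[{"travel":[0.005,0.003,0.020],"turn":[0,0,0.015],"hand":0.085},{"travel":[0.005,0.003,0.045],"turn":[0,0,0.015],"hand":0.085},{"travel":[0.005,0.003,0.075],"turn":[0,0,0.015],"hand":0.085},{"travel":[0.005,0.003,0.1],"turn":[0,0,0.015],"hand":0.085},{"travel":[0.005,0.003,0.112],"turn":[0,0,0.015],"hand":0.085}]' 100
python3 -m jog '[{"travel":[0,0,0],"turn":[0,0,0],"hand":0.04},{"travel":[0,0,0],"turn":[0,0,0],"hand":0.0},{"travel":[0,0,0],"turn":[0,0,0],"hand":0.0},{"travel":[0,0,0],"turn":[0,0,0],"hand":0.0},{"travel":[0,0,0],"turn":[0,0,0],"hand":0.0}]' 100
python3 -m jog '[{"travel":[0,0,0],"turn":[0,0,0],"hand":0.0},{"travel":[0,0,0],"turn":[0,0,0],"hand":0.0},{"travel":[0,0,0],"turn":[0,0,0],"hand":0.0},{"travel":[0,0,0],"turn":[0,0,0],"hand":0.0},{"travel":[0,0,0],"turn":[0,0,0],"hand":0.0}]' 100
python3 -c "
from h import *
L=[sensors.state()['force'] for _ in range(3)];print(L,sensors.state()['torque'])"
```

```text
time: 3.2
ee_pos: [478.1, -279.3, 46.9]
eef_rot: [-0.001, 0.69, 0.724, -0.0]
force: [-0.1, 0.2, -0.0]
opening: 84.8
finger_force: 0.0
time: 3.7
ee_pos: [480.3, -280.3, 49.7]
eef_rot: [0.001, 0.69, 0.724, 0.0]
force: [1.3, 0.1, -0.3]
opening: 15.0
finger_force: 97.3
time: 4.2
ee_pos: [480.3, -280.3, 49.6]
eef_rot: [0.001, 0.69, 0.724, 0.0]
force: [0.5, -0.5, 5.6]
opening: 14.5
finger_force: 97.8
[array([ 0.51088776, -0.4835595 ,  5.61010589]), array([ 0.51088776, -0.4835595 ,  5.61010589]), array([ 0.51088776, -0.4835595 ,  5.61010589])] [0.05132363 0.0754187  0.03002071]
```

```bash

cat > m.py <<'E'
L=[([.195,-.089,0],[0,0,-.70]),([.201,.050,-.019],[0,0,-.675]),([-.0015,.007,.09],[0,0,0]),([.005,.003,.112],[0,0,.015]),
([0,0,-.11],[0,0,0])]
E
python3 -m jog '[{"travel":[0,0,-0.010],"turn":[0,0,0],"hand":0.0},{"travel":[0,0,-0.030],"turn":[0,0,0],"hand":0.0},{"travel":[0,0,-0.06],"turn":[0,0,0],"hand":0.0},{"travel":[0,0,-0.09],"turn":[0,0,0],"hand":0.0},{"travel":[0,0,-0.11],"turn":[0,0,0],"hand":0.0}]' 110
python3 -c "
from h import *;from m import L
plan(486,-18,158,1.845,L)"
```

```text
time: 4.7
ee_pos: [479.5, -279.6, 160.6]
eef_rot: [0.001, 0.69, 0.724, 0.0]
force: [0.6, 0.3, -0.8]
opening: 15.1
finger_force: 107.2
cmd [ 479.3 -279.6  158.3] yaw 1.6198 travel [0.2609 0.0194 0.0003] turn [-0.000e+00  1.000e-04 -2.252e-01]
t 4.7 F [ 0.6  0.3 -0.8] T [-0.05 -0.    0.  ] pos [ 479.5 -279.6  160.6] open 15.1 grip 107.19766974449158
```

```bash

python3 -m jog '[{"travel":[0.02,0.0015,0],"turn":[0,0,-0.022],"hand":0.0},{"travel":[0.05,0.004,0],"turn":[0,0,-0.045],"hand":0.0},{"travel":[0.08,0.006,0],"turn":[0,0,-0.068],"hand":0.0},{"travel":[0.11,0.008,0],"turn":[0,0,-0.09],"hand":0.0},{"travel":[0.14,0.0105,0],"turn":[0,0,-0.115],"hand":0.0}]' >/dev/null
python3 -m jog '[{"travel":[0.03,0.002,0],"turn":[0,0,-0.03],"hand":0.0},{"travel":[0.06,0.001,0],"turn":[0,0,-0.06],"hand":0.0},{"travel":[0.09,0,0],"turn":[0,0,-0.09],"hand":0.0},{"travel":[0.11,-0.003,0],"turn":[0,0,-0.11],"hand":0.0},{"travel":[0.121,-0.005,0],"turn":[0,0,-0.11],"hand":0.0}]'
cat >> m.py <<'E'
L+=[([.14,.0105,0],[0,0,-.115]),([.121,-.005,0],[0,0,-.11])]
E
python3 - <<'E'
from h import *;from m import L
plan(486,-18,158,1.845,L)
p=snap("wrist");P,M=cmd(L);T=np.eye(4);T[:3,:3]=M;T[:3,3]=P
p["w2c"]=np.linalg.inv(T@np.array(p["T_tool_cam"]));np.save("w3.npy",p,allow_pickle=True)
print(nets.recognise("knob",p),nets.recognise("puller",p),w2pix(p,[577.6,7.5,74]))
c=p["image"][60:340,140:520];cv2.imwrite("pics/w3c.png",cv2.resize(c,None,fx=2,fy=2,interpolation=cv2.INTER_NEAREST)[:,:,::-1])
E
```

```text
time: 5.7
ee_pos: [457.0, -19.0, 158.3]
eef_rot: [-0.001, 0.603, 0.798, -0.0]
force: [0.6, -0.5, -1.1]
opening: 14.5
finger_force: 107.1
cmd [458.3 -20.7 158.3] yaw 1.8448 travel [-0.0049  0.0274  0.0003] turn [-0.      0.0001 -0.0002]
t 5.7 F [ 0.6 -0.5 -1.1] T [-0.02 -0.02  0.04] pos [457.  -19.  158.3] open 14.5 grip 107.12044715881348
[{'rect': [414.7, 195.8, 470.3, 247.1], 'conf': 0.72}] [{'rect': [244.7, 206.4, 371.7, 374.3], 'conf': 0.8}] [443.96188622 222.1391149 ]
```

View pics/w3c.png

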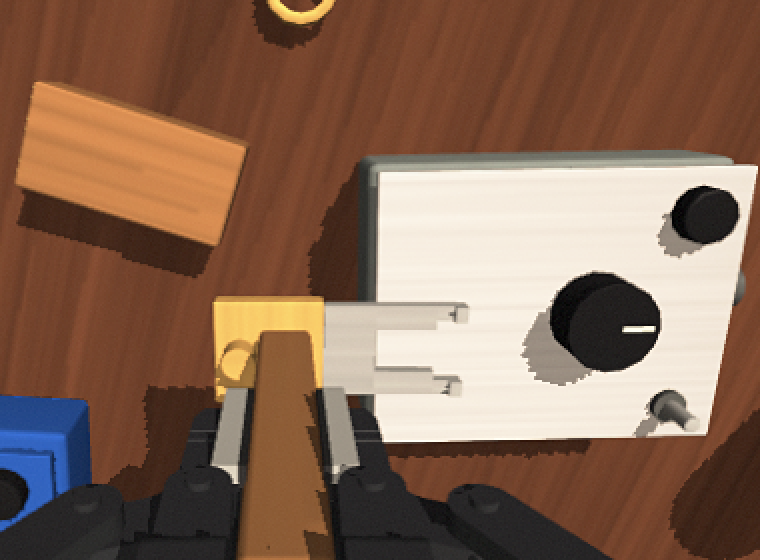

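The knob top is at about (614,323) in the crop (2x, origin 140,60). The plate corners are at (380,171), (757,167), (707,435) and (373,443). The tine tips are at (468,305..321) and (461,378..395).

```bash
python3 - <<'E'
from h import *
p=np.load("w3.npy",allow_pickle=True).item()
b=.2745;B=np.array([[np.cos(b),np.sin(b)],[-np.sin(b),np.cos(b)]]);O=np.array([458.3,-20.7])
def f(n,uv,z):
    X=pix2w(p,np.array(uv)/2+[140,60],z)[:2];print(n,X.round(1),"tool(fwd,left)",(B@(X-O)).round(1))
for a in [("plateBL",(380,171),55),("plateFL",(757,167),55),("plateFR",(707,435),55),("plateBR",(373,443),55),("knobTop",(614,323),74),("knobR",(661,325),74),("knobTopEdge",(612,275),74),("knobBotEdge",(612,371),74),("fix",(709,213),64),("tipL",(468,305),116),("tipLi",(468,321),116),("tipRi",(461,378),116),("tipR",(461,395),116),("slBL",(215,298),117),("slFL",(324,297),117),("slotL",(377,328),114),("slotR",(377,367),114)]: f(*a)
# circle fit for knob: dark pixels in roi
g=p["image"].max(2);m=(g<40).astype(np.uint8);m[:, :405]=0;m[:,480:]=0;m[:185]=0;m[255:]=0
c=max(cv2.findContours(m,0,1)[0],key=cv2.contourArea);print(cv2.boundingRect(c),cv2.minEnclosingCircle(c))
E
```

```text
plateBL [480.2  37. ] tool(fwd,left) [36.7 49.6]
plateFL [618.6  78. ] tool(fwd,left) [181.   51.6]
plateFR [653.  -31.8] tool(fwd,left) [184.4 -63.5]
plateBR [513.6 -74.2] tool(fwd,left) [ 38.7 -66.5]
knobTop [579.6   8.6] tool(fwd,left) [124.7  -4.7]
knobR [597.3  12.7] tool(fwd,left) [142.9  -5.5]
knobTopEdge [571.   25.7] tool(fwd,left) [121.1  14.1]
knobBotEdge [587.2  -9.7] tool(fwd,left) [127.  -24.4]
fix [602.4  56.6] tool(fwd,left) [159.6  35.4]
tipL [507.9  10.3] tool(fwd,left) [56.2 16.4]
tipLi [509.7   5.5] tool(fwd,left) [56.6 11.3]
tipRi [514.3 -13. ] tool(fwd,left) [56.  -7.7]
tipR [516.4 -18.5] tool(fwd,left) [ 56.5 -13.6]
slBL [433.6  -7.8] tool(fwd,left) [-20.3  19.1]
slFL [465.    1.3] tool(fwd,left) [12.4 19.3]
slotL [484.1  -4.8] tool(fwd,left) [29.2  8.3]
slotR [488.2 -17.3] tool(fwd,left) [29.7 -4.8]
(415, 197, 55, 48) ((442.129638671875, 220.5), 27.24466323852539)
```

```bash

python3 -m jog '[{"travel":[-0.005,0.02,0],"turn":[0,0,-0.011],"hand":0.0},{"travel":[-0.01,0.043,0.005],"turn":[0,0,-0.022],"hand":0.0},{"travel":[-0.01,0.043,0.02],"turn":[0,0,-0.022],"hand":0.0},{"travel":[-0.01,0.043,0.038],"turn":[0,0,-0.022],"hand":0.0},{"travel":[-0.01,0.043,0.048],"turn":[0,0,-0.022],"hand":0.0}]' >/dev/null
cat >> m.py <<'E'
L+=[([-.01,.043,.048],[0,0,-.022])]
E
python3 - <<'E'
from h import *;from m import L
plan(486,-18,158,1.867,L)
p=snap("wrist");P,M=cmd(L);T=np.eye(4);T[:3,:3]=M;T[:3,3]=P
p["w2c"]=np.linalg.inv(T@np.array(p["T_tool_cam"]));np.save("w4.npy",p,allow_pickle=True)
c=p["image"][170:320,240:480];cv2.imwrite("pics/w4c.png",cv2.resize(c,None,fx=3.333,fy=3.333,interpolation=cv2.INTER_NEAREST)[:,:,::-1])
E
```

```text
cmd [502.4 -18.7 110.3] yaw 1.8668 travel [ 0.0054 -0.0155 -0.0477] turn [-0.      0.0001 -0.0002]
t 6.35 F [-0.3  0.1 -1.8] T [-0.01  0.   -0.03] pos [502.2 -19.8 108.9] open 14.6 grip 107.56553292274475
```

View pics/w4c.png

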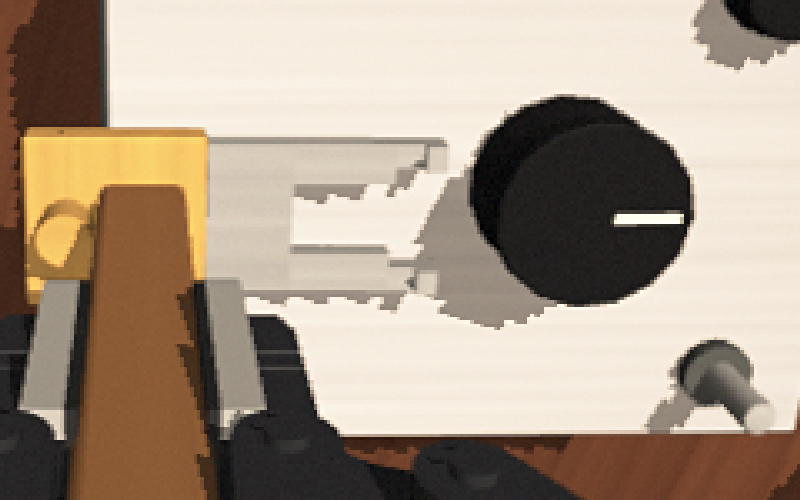

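The knob's top disc is centred at about (596,214) and its lower disc at about (561,183) in the crop. The tips end at about (446,140..172) and (438,268..297). The slot end is at x=291, y 185..246.

```bash
python3 - <<'E'
from h import *
from m import L
p=np.load("w4.npy",allow_pickle=True).item();P,M=cmd(L)
def f(n,uv,z):
    X=pix2w(p,np.array(uv)/(10/3)+[240,170],z);print(n,X[:2].round(1),"tool(fwd,left)",(M.T@(X-P))[[1,0]].round(1))
for a in [("knobTop",(596,214.5),74),("kR",(693,214),74),("kBot",(590,306),74),("bL",(471,190),56),("bTop",(570,95),56),("tipL",(446,140),68),("tipLi",(446,172),68),("tipRi",(438,268),68),("tipR",(438,297),68),("slBL",(24,129),69),("slFL",(208,129),69),("slotL",(291,185),66),("slotR",(291,246),66),("plBL",(105,20),55),("plBL2",(105,120),55),("pR1",(360,437),55),("pR2",(780,433),55)]: f(*a)
# model overlay: predicted silhouettes of knob for candidates
E
```

```text
knobTop [580.1   9.8] tool(fwd,left) [82.6  4.5]
kR [597.  15.] tool(fwd,left) [100.3   4.6]
kBot [586.6  -7.3] tool(fwd,left) [ 83.9 -13.7]
bL [564.3   2.8] tool(fwd,left) [65.4  2.4]
bTop [575.1  26.3] tool(fwd,left) [82.7 21.8]
tipL [551.1  13.7] tool(fwd,left) [56.  16.7]
tipLi [553.4   7.9] tool(fwd,left) [56.5 10.6]
tipRi [559.2 -10.5] tool(fwd,left) [56.7 -8.7]
tipR [561.4 -16.1] tool(fwd,left) [ 57.2 -14.8]
slBL [477.2  -6.3] tool(fwd,left) [-20.4  19.2]
slFL [508.9   3.4] tool(fwd,left) [12.6 19.2]
slotL [527.5  -3.4] tool(fwd,left) [28.5  7.3]
slotR [531.6 -15. ] tool(fwd,left) [29. -5.]
plBL [486.   14.2] tool(fwd,left) [-6.1 36.2]
plBL2 [491.5  -4.7] tool(fwd,left) [-6.3 16.6]
pR1 [563.5 -56.8] tool(fwd,left) [ 47.3 -54.3]
pR2 [650.2 -30. ] tool(fwd,left) [138. -54.]
```

```bash

python3 -m jog '[{"travel":[0.003,0,0.0],"turn":[0,0,0],"hand":0.0},{"travel":[0.003,0,0.003],"turn":[0,0,0],"hand":0.0},{"travel":[0.003,0,0.006],"turn":[0,0,0],"hand":0.0},{"travel":[0.003,0,0.008],"turn":[0,0,0],"hand":0.0},{"travel":[0.003,0,0.008],"turn":[0,0,0],"hand":0.0}]'
python3 -m jog '[{"travel":[0,0,0.0005],"turn":[0,0,0],"hand":0.0},{"travel":[0,0,0.001],"turn":[0,0,0],"hand":0.0},{"travel":[0,0,0.0015],"turn":[0,0,0],"hand":0.0},{"travel":[0,0,0.002],"turn":[0,0,0],"hand":0.0},{"travel":[0,0,0.002],"turn":[0,0,0],"hand":0.0}]'
python3 -c "
from h import *
import time
for i in range(3):
  s=sensors.state();print(s['time'],s['force'].round(1),s['torque'].round(2),s['ee_pos'].round(1));optics.snapshot('top')"
```

```text
time: 6.9
ee_pos: [502.1, -15.9, 102.8]
eef_rot: [0.001, 0.595, 0.804, 0.0]
force: [-0.9, -0.2, 1.0]
opening: 14.6
finger_force: 107.9
time: 7.4
ee_pos: [502.1, -15.9, 100.7]
eef_rot: [0.001, 0.595, 0.804, 0.0]
force: [-0.6, 0.5, 5.8]
opening: 14.6
finger_force: 108.1
7.4 [-0.6  0.5  5.8] [-0.07  0.04  0.01] [502.1 -15.9 100.7]
7.45 [-0.2 -0.3  5.1] [-0.05  0.02 -0.03] [502.1 -15.9 100.7]
7.5 [-0.3 -1.3  4.8] [-0.03 -0.04 -0.03] [502.1 -15.9 100.7]
```

```bash

python3 -m jog '[{"travel":[0,0,0.001],"turn":[0,0,0],"hand":0.0},{"travel":[0,0,0.0015],"turn":[0,0,0],"hand":0.0},{"travel":[0,0,0.002],"turn":[0,0,0],"hand":0.0},{"travel":[0,0,0.0025],"turn":[0,0,0],"hand":0.0},{"travel":[0,0,0.0028],"turn":[0,0,0],"hand":0.0}]'
python3 -c "
from h import *
for i in range(6):
  s=sensors.state();print(s['time'],s['force'].round(1),s['torque'].round(2),s['ee_pos'].round(1));optics.snapshot('top')"
```

```text
time: 8.05
ee_pos: [502.1, -15.9, 98.4]
eef_rot: [0.001, 0.595, 0.804, 0.0]
force: [-1.5, -0.1, 10.8]
opening: 14.6
finger_force: 108.7
8.05 [-1.5 -0.1 10.8] [-0.09  0.38 -0.02] [502.1 -15.9  98.4]
8.1 [-2.3 -1.3  8.5] [-0.06  0.35 -0.05] [502.1 -15.9  98.4]
8.15 [-1.2 -0.3 10.4] [-0.04  0.39  0.02] [502.1 -15.9  98.5]
8.2 [-2.  -0.4 10. ] [-0.01  0.37  0.04] [502.1 -15.9  98.5]
8.25 [-1.1 -1.   8.5] [-0.08  0.34  0.01] [502.1 -15.9  98.5]
8.3 [-2.5 -1.   9. ] [-0.01  0.34  0.02] [502.1 -15.9  98.5]
```

```bash

cat >> m.py <<'E'
L+=[([.003,0,.008],[0,0,0]),([0,0,.002],[0,0,0]),([0,0,.0028],[0,0,0])]
E
cat > r.py <<'E'
from h import *
F=[];T=[]
for i in range(5):
  s=sensors.state();F.append(s['force']);T.append(s['torque']);optics.snapshot('top')
M=q2R(s['eef_rot']);print(s['time'],"F",np.mean(F,0).round(1),"tool(fwd,left)",(M.T@np.mean(F,0))[[1,0]].round(1),"T",np.mean(T,0).round(2),s['ee_pos'].round(1),s['opening'])
E
python3 -m jog '[{"travel":[0,0,0.0006],"turn":[0,0,0],"hand":0.0},{"travel":[0,0,0.0011],"turn":[0,0,0],"hand":0.0},{"travel":[0,0.0015,0.0011],"turn":[0,0,0],"hand":0.0},{"travel":[0,0.003,0.0011],"turn":[0,0,0],"hand":0.0},{"travel":[0,0.005,0.0011],"turn":[0,0,0],"hand":0.0}]'
python3 r.py
```

```text
time: 8.85
ee_pos: [506.2, -14.7, 97.5]
eef_rot: [0.0, 0.595, 0.804, -0.0]
force: [-3.1, -1.3, 11.3]
opening: 14.5
finger_force: 109.4
9.05 F [-3.2 -1.1 11.8] tool(fwd,left) [-3.3 -0.2] T [-0.13  0.66 -0.02] [506.6 -14.7  97.6] 14.496394141352765
```

```bash

python3 -m jog '[{"travel":[0,0.003,0],"turn":[0,0,0],"hand":0.0},{"travel":[0,0.006,0],"turn":[0,0,0],"hand":0.0},{"travel":[0,0.009,0],"turn":[0,0,0],"hand":0.0},{"travel":[0,0.012,0],"turn":[0,0,0],"hand":0.0},{"travel":[0,0.015,0],"turn":[0,0,0],"hand":0.0}]'
python3 r.py
```

```text
time: 9.6
ee_pos: [520.7, -10.4, 97.5]
eef_rot: [0.001, 0.595, 0.804, -0.0]
force: [-3.4, -0.9, 11.6]
opening: 14.6
finger_force: 109.4
9.8 F [-2.8 -0.4 11.4] tool(fwd,left) [-2.8  0.4] T [-0.14  0.61  0.02] [521.2 -10.3  97.6] 14.563972356189678
```

```bash

python3 -m jog '[{"travel":[0,0.002,0],"turn":[0,0,0],"hand":0.0},{"travel":[0,0.004,0],"turn":[0,0,0],"hand":0.0},{"travel":[0,0.006,0],"turn":[0,0,0],"hand":0.0},{"travel":[0,0.008,0],"turn":[0,0,0],"hand":0.0},{"travel":[0,0.010,0],"turn":[0,0,0],"hand":0.0}]'
python3 r.py
python3 -m jog '[{"travel":[0,0.002,0],"turn":[0,0,0],"hand":0.0},{"travel":[0,0.004,0],"turn":[0,0,0],"hand":0.0},{"travel":[0,0.006,0],"turn":[0,0,0],"hand":0.0},{"travel":[0,0.008,0],"turn":[0,0,0],"hand":0.0},{"travel":[0,0.010,0],"turn":[0,0,0],"hand":0.0}]'
python3 r.py
```

```text
time: 10.35
ee_pos: [530.2, -7.5, 97.5]
eef_rot: [0.001, 0.595, 0.804, -0.0]
force: [-3.9, -1.3, 11.7]
opening: 14.8
finger_force: 109.4
10.55 F [-3.  -1.  12.2] tool(fwd,left) [-3.2 -0.1] T [-0.15  0.66  0.  ] [530.5  -7.4  97.6] 14.625681979486929
time: 11.1
ee_pos: [539.8, -4.5, 97.6]
eef_rot: [0.001, 0.595, 0.804, -0.0]
force: [-3.8, -0.8, 12.4]
opening: 14.7
finger_force: 109.4
11.3 F [-3.3 -0.7 11.2] tool(fwd,left) [-3.3  0.3] T [-0.16  0.67 -0.  ] [540.1  -4.5  97.7] 14.640327163882032
```

```bash

python3 -m jog '[{"travel":[0,0.0015,0],"turn":[0,0,0],"hand":0.0},{"travel":[0,0.003,0],"turn":[0,0,0],"hand":0.0},{"travel":[0,0.004,0],"turn":[0,0,0],"hand":0.0},{"travel":[0,0.005,0],"turn":[0,0,0],"hand":0.0},{"travel":[0,0.006,0],"turn":[0,0,0],"hand":0.0}]' >/dev/null
python3 r.py
python3 -m jog '[{"travel":[0,0.0003,0],"turn":[0,0,0],"hand":0.0},{"travel":[0,0.0006,0],"turn":[0,0,0],"hand":0.0},{"travel":[0,0.0009,0],"turn":[0,0,0],"hand":0.0},{"travel":[0,0.0012,0],"turn":[0,0,0],"hand":0.0},{"travel":[0,0.0012,0],"turn":[0,0,0],"hand":0.0}]' >/dev/null
python3 r.py
```

```text
12.05 F [-3.6 -1.2 11.6] tool(fwd,left) [-3.8 -0.1] T [-0.23  0.71  0.02] [545.7  -2.8  97.7] 14.577286084511176
12.8 F [-3.4 -1.3 11.2] tool(fwd,left) [-3.6 -0.3] T [-0.23  0.76 -0.01] [546.6  -2.4  97.6] 14.337473390197657
```

```bash

python3 -m jog '[{"travel":[0,0.0003,0],"turn":[0,0,0],"hand":0.0},{"travel":[0,0.0006,0],"turn":[0,0,0],"hand":0.0},{"travel":[0,0.0008,0],"turn":[0,0,0],"hand":0.0},{"travel":[0,0.0008,0],"turn":[0,0,0],"hand":0.0},{"travel":[0,0.0008,0],"turn":[0,0,0],"hand":0.0}]' >/dev/null
python3 r.py
```

```text
13.55 F [-4.3 -1.2 12. ] tool(fwd,left) [-4.5  0.1] T [-0.27  0.87 -0.  ] [547.1  -2.3  97.5] 14.811120271960023
```

```bash

python3 -m jog '[{"travel":[0,0.0003,0],"turn":[0,0,0],"hand":0.0},{"travel":[0,0.0006,0],"turn":[0,0,0],"hand":0.0},{"travel":[0,0.0008,0],"turn":[0,0,0],"hand":0.0},{"travel":[0,0.0008,0],"turn":[0,0,0],"hand":0.0},{"travel":[0,0.0008,0],"turn":[0,0,0],"hand":0.0}]' >/dev/null
python3 r.py
python3 - <<'E'
from h import *
p=snap("wrist");c=p["image"][150:300,230:430];cv2.imwrite("pics/w5c.png",cv2.resize(c,None,fx=4,fy=4,interpolation=cv2.INTER_NEAREST)[:,:,::-1])
E
```

```text
14.3 F [-5.4 -1.8 12.6] tool(fwd,left) [-5.7 -0.1] T [-0.38  1.15 -0.01] [547.3  -2.2  97.4] 14.821503775292825
```

View pics/w5c.png

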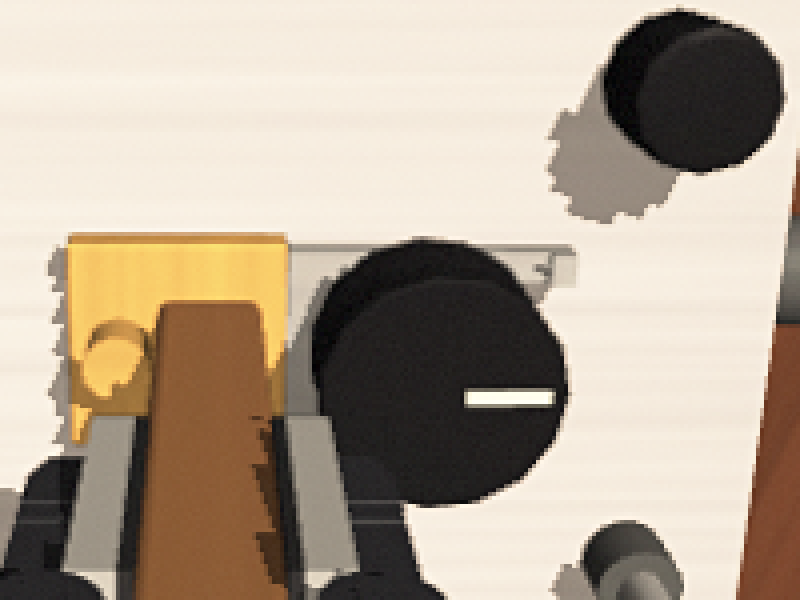

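The crop shows the tines under the knob and the left lip at (560,265), just beyond the knob's rim. The force step of about 2.5 N over sliding friction confirms light contact with the shaft. Now I'll pull straight up.

```bash

python3 -m jog '[{"travel":[0,-0.0002,-0.001],"turn":[0,0,0],"hand":0.0},{"travel":[0,-0.0004,-0.002],"turn":[0,0,0],"hand":0.0},{"travel":[0,-0.0005,-0.003],"turn":[0,0,0],"hand":0.0},{"travel":[0,-0.0005,-0.004],"turn":[0,0,0],"hand":0.0},{"travel":[0,-0.0005,-0.005],"turn":[0,0,0],"hand":0.0}]' 120
python3 r.py
python3 -m jog '[{"travel":[0,0,-0.0005],"turn":[0,0,0],"hand":0.0},{"travel":[0,0,-0.001],"turn":[0,0,0],"hand":0.0},{"travel":[0,0,-0.0015],"turn":[0,0,0],"hand":0.0},{"travel":[0,0,-0.002],"turn":[0,0,0],"hand":0.0},{"travel":[0,0,-0.003],"turn":[0,0,0],"hand":0.0}]'
python3 r.py
```

```text
time: 14.9
ee_pos: [547.2, -2.1, 101.4]
eef_rot: [-0.0, 0.595, 0.804, -0.001]
force: [-1.7, -2.0, 3.5]
opening: 14.6
finger_force: 116.8
15.1 F [-2.5 -2.4  5. ] tool(fwd,left) [-3.1 -1.6] T [-0.47  0.47 -0.01] [547.2  -2.1 101.3] 14.660134459810058
time: 15.65
ee_pos: [547.1, -1.8, 103.5]
eef_rot: [-0.001, 0.595, 0.804, -0.001]
force: [0.4, -3.9, -6.7]
opening: 14.8
finger_force: 116.9
15.85 F [-1.1 -2.8 -4.2] tool(fwd,left) [-1.9 -2.3] T [-0.62  0.35 -0.06] [547.1  -1.6 104.1] 14.483488591035385
```

```bash

python3 -m jog '[{"travel":[-0.0002,0,-0.0008],"turn":[0,0,0],"hand":0.0},{"travel":[-0.0004,0,-0.0016],"turn":[0,0,0],"hand":0.0},{"travel":[-0.0005,0,-0.0024],"turn":[0,0,0],"hand":0.0},{"travel":[-0.0006,0,-0.0032],"turn":[0,0,0],"hand":0.0},{"travel":[-0.0006,0,-0.004],"turn":[0,0,0],"hand":0.0}]'
python3 r.py
```

```text
time: 16.4
ee_pos: [547.2, -1.9, 108.0]
eef_rot: [-0.001, 0.595, 0.804, -0.0]
force: [-2.2, -0.0, -9.8]
opening: 14.3
finger_force: 117.3
16.6 F [-2.3 -0.4 -7.8] tool(fwd,left) [-2.3  0.3] T [-0.12  0.74  0.01] [547.3  -2.  108.3] 14.220778052399275
```

```bash

python3 -m jog '[{"travel":[0,0,-0.0008],"turn":[0,0,0],"hand":0.0},{"travel":[0,0,-0.0016],"turn":[0,0,0],"hand":0.0},{"travel":[0,0,-0.0024],"turn":[0,0,0],"hand":0.0},{"travel":[0,0,-0.0032],"turn":[0,0,0],"hand":0.0},{"travel":[0,0,-0.004],"turn":[0,0,0],"hand":0.0}]'
python3 r.py
python3 - <<'E'
from h import *
p=snap("wrist");c=p["image"][150:300,230:430];d=snap("scene");e=cv2.resize(d["image"][210:310,220:330],(440,400),interpolation=cv2.INTER_NEAREST)
c=cv2.resize(c,(360,270));o=np.zeros((400,800,3),np.uint8);o[:270,:360]=c;o[:,360:]=e;cv2.imwrite("pics/w6c.png",o[:,:,::-1])
E
```

```text
time: 17.15
ee_pos: [547.0, -2.6, 112.7]
eef_rot: [-0.0, 0.595, 0.804, -0.001]
force: [-4.8, -1.9, -4.6]
opening: 14.5
finger_force: 118.0
17.35 F [-5.6 -1.7 -2.8] tool(fwd,left) [-5.8  0. ] T [-0.34  1.58  0.03] [547.   -2.7 113. ] 14.398556136370741
```

View pics/w6c.png

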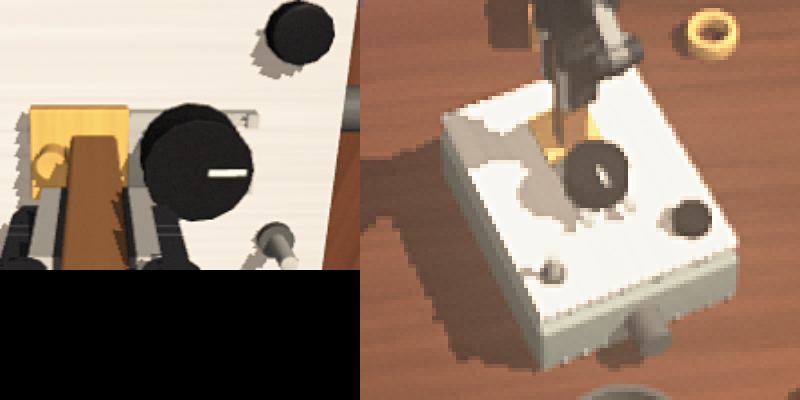

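```bash

python3 -m jog '[{"travel":[0,-0.0004,0],"turn":[0,0,0],"hand":0.0},{"travel":[0,-0.0008,0],"turn":[0,0,0],"hand":0.0},{"travel":[0,-0.001,-0.0003],"turn":[0,0,0],"hand":0.0},{"travel":[0,-0.001,-0.001],"turn":[0,0,0],"hand":0.0},{"travel":[0,-0.001,-0.002],"turn":[0,0,0],"hand":0.0}]'
python3 r.py
```

```text
time: 18.0
ee_pos: [547.4, -2.7, 115.0]
eef_rot: [0.001, 0.595, 0.804, 0.0]
force: [-3.9, -1.1, -3.6]
opening: 13.9
finger_force: 118.6
18.2 F [-4.5 -1.3 -1. ] tool(fwd,left) [-4.6  0.1] T [-0.27  1.14  0.01] [547.5  -2.7 115.1] 14.52301417889515
```

```bash

python3 -m jog '[{"travel":[0,-0.0003,-0.001],"turn":[0,0,0],"hand":0.0},{"travel":[0,-0.0005,-0.002],"turn":[0,0,0],"hand":0.0},{"travel":[0,-0.0005,-0.003],"turn":[0,0,0],"hand":0.0},{"travel":[0,-0.0005,-0.004],"turn":[0,0,0],"hand":0.0},{"travel":[0,-0.0005,-0.005],"turn":[0,0,0],"hand":0.0}]'
python3 r.py
python3 -m jog '[{"travel":[0,0,-0.002],"turn":[0,0,0],"hand":0.0},{"travel":[0,0,-0.005],"turn":[0,0,0],"hand":0.0},{"travel":[0,0,-0.009],"turn":[0,0,0],"hand":0.0},{"travel":[0,0,-0.013],"turn":[0,0,0],"hand":0.0},{"travel":[0,0,-0.016],"turn":[0,0,0],"hand":0.0}]'
cat >> m.py <<'E'
L+=[([0,.005,.0011],[0,0,0]),([0,.015+.02+.006+.0012+.0016,0],[0,0,0]),([0,-.0005,-.005],[0,0,0]),([-.0006,0,-.003-.004-.004],[0,0,0]),([0,-.001,-.002],[0,0,0]),([0,-.0005,-.005],[0,0,0]),([0,0,-.016],[0,0,0])]
E
python3 r.py
python3 - <<'E'
from h import *;from m import L
p=snap("top")
# tray target: centre from corners
C=np.array([pix2w(p,u,28)[:2] for u in [(152,188),(216,198),(203,281),(136,267)]]);print(C.mean(0))
plan(C.mean(0)[0],C.mean(0)[1],150,1.867,L)
E
```

```text
time: 18.75
ee_pos: [547.8, -2.6, 120.1]
eef_rot: [0.001, 0.595, 0.804, 0.001]
force: [-0.4, -0.1, -2.1]
opening: 14.5
finger_force: 118.6
18.95 F [-0.1 -0.1 -1.9] tool(fwd,left) [-0.1 -0. ] T [-0.01  0.02  0.02] [547.1  -2.7 119.7] 13.961730356582878
time: 19.5
ee_pos: [546.7, -2.7, 136.0]
eef_rot: [0.0, 0.595, 0.804, 0.0]
force: [-0.3, -0.3, -0.0]
opening: 14.6
finger_force: 118.5
19.7 F [-0.3 -0.1 -1.5] tool(fwd,left) [-0.3 -0. ] T [-0.01  0.02 -0.01] [546.5  -2.7 135.5] 14.372958944069385
[456.47932386 282.8582487 ]
cmd [546.5  -2.7 135.4] yaw 1.8668 travel [ 0.2994 -0.0028 -0.0147] turn [-0.      0.0001 -0.0002]
t 19.8 F [ 0.  -0.8 -2. ] T [ 0.01  0.07 -0.01] pos [546.3  -2.7 135.2] open 14.5 grip 118.58190536499023
```

```bash

python3 -m jog '[{"travel":[0.004,0,-0.002],"turn":[0,0,0],"hand":0.0},{"travel":[0.012,-0.001,-0.004],"turn":[0,0,0],"hand":0.0},{"travel":[0.024,-0.002,-0.006],"turn":[0,0,0],"hand":0.0},{"travel":[0.040,-0.003,-0.008],"turn":[0,0,0],"hand":0.0},{"travel":[0.060,-0.004,-0.01],"turn":[0,0,0],"hand":0.0}]' >/dev/null
python3 -m jog '[{"travel":[0.02,-0.0015,0],"turn":[0,0,0],"hand":0.0},{"travel":[0.04,-0.003,0],"turn":[0,0,0],"hand":0.0},{"travel":[0.06,-0.0045,0],"turn":[0,0,0],"hand":0.0},{"travel":[0.08,-0.006,0],"turn":[0,0,0],"hand":0.0},{"travel":[0.1,-0.0075,0],"turn":[0,0,0],"hand":0.0}]' >/dev/null
python3 -m jog '[{"travel":[0.02,-0.0015,0],"turn":[0,0,0],"hand":0.0},{"travel":[0.04,-0.003,0],"turn":[0,0,0],"hand":0.0},{"travel":[0.06,-0.004,0],"turn":[0,0,0],"hand":0.0},{"travel":[0.08,-0.005,0],"turn":[0,0,0],"hand":0.0},{"travel":[0.098,-0.006,0],"turn":[0,0,0],"hand":0.0}]' >/dev/null
python3 -m jog '[{"travel":[0.016,-0.001,0],"turn":[0,0,0],"hand":0.0},{"travel":[0.028,-0.0015,0],"turn":[0,0,0],"hand":0.0},{"travel":[0.036,-0.002,0],"turn":[0,0,0],"hand":0.0},{"travel":[0.040,-0.0025,0],"turn":[0,0,0],"hand":0.0},{"travel":[0.042,-0.0025,0],"turn":[0,0,0],"hand":0.0}]'
cat >> m.py <<'E'
L+=[([.3,-.02,-.01],[0,0,0])]
E
python3 - <<'E'
from h import *;from m import L
plan(440,278,54,1.867,L)
p=snap("wrist");c=p["image"];cv2.imwrite("pics/w7.png",c[:,:,::-1]);print(nets.recognise("knob",p))
E
```

```text
time: 21.8
ee_pos: [439.6, 278.6, 145.4]
eef_rot: [0.0, 0.595, 0.804, -0.0]
force: [0.2, -0.5, -1.6]
opening: 14.7
finger_force: 118.5
cmd [439.8 278.4 145.3] yaw 1.8668 travel [-0.0004  0.      0.0913] turn [-0.      0.0001 -0.0002]
t 21.8 F [ 0.2 -0.5 -1.6] T [0.03 0.01 0.01] pos [439.6 278.6 145.4] open 14.7 grip 118.53547811508179
[{'rect': [306.4, 205.7, 374.8, 273.4], 'conf': 0.86}]
```

View pics/w7.png

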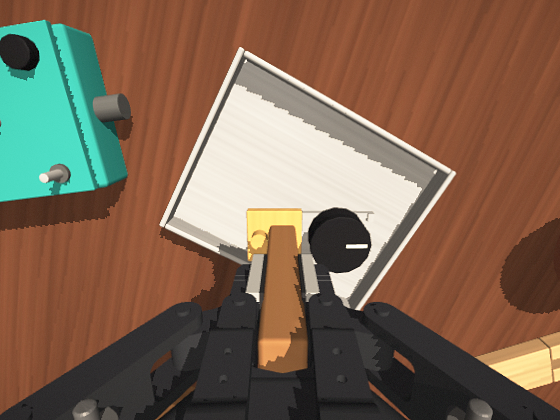

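The wrist view shows the knob on the puller at (340,240), inside the outline of the tray, whose rim corners are at (240,50), (453,172) and (163,228).

```bash

python3 - <<'E'
from h import *
p=snap("wrist");c=[pix2w(p,u,28)[:2] for u in [(240,50),(453,172),(163,228)]];print(np.round(c,1),((c[1]+c[2])/2).round(1))
E
python3 -m jog '[{"travel":[0,0,0.006],"turn":[0,0,0],"hand":0.0},{"travel":[0,0,0.018],"turn":[0,0,0],"hand":0.0},{"travel":[0,0,0.033],"turn":[0,0,0],"hand":0.0},{"travel":[0,0,0.045],"turn":[0,0,0],"hand":0.0},{"travel":[0,0,0.053],"turn":[0,0,0],"hand":0.0}]'
```

```text
[[376.4 382. ]
 [567.1 344.9]
 [348.  226.8]] [457.6 285.8]
time: 22.45
ee_pos: [438.9, 277.7, 90.5]
eef_rot: [-0.001, 0.595, 0.804, -0.001]
force: [0.7, -0.6, -2.3]
opening: 14.7
finger_force: 118.5
```

```bash

python3 -m jog '[{"travel":[0,0,0.006],"turn":[0,0,0],"hand":0.0},{"travel":[0,0,0.015],"turn":[0,0,0],"hand":0.0},{"travel":[0,0,0.024],"turn":[0,0,0],"hand":0.0},{"travel":[0,0,0.031],"turn":[0,0,0],"hand":0.0},{"travel":[0,0,0.035],"turn":[0,0,0],"hand":0.0}]'
python3 -m jog '[{"travel":[0,0,0.001],"turn":[0,0,0],"hand":0.0},{"travel":[0,0,0.002],"turn":[0,0,0],"hand":0.0},{"travel":[0,0,0.0025],"turn":[0,0,0],"hand":0.0},{"travel":[0,0,0.003],"turn":[0,0,0],"hand":0.0},{"travel":[0,0,0.003],"turn":[0,0,0],"hand":0.0}]'
python3 r.py
```

```text
time: 22.95
ee_pos: [439.4, 278.3, 56.5]
eef_rot: [-0.0, 0.595, 0.804, -0.0]
force: [-0.6, -0.4, -2.6]
opening: 14.4
finger_force: 118.5
time: 23.45
ee_pos: [440.1, 278.6, 54.7]
eef_rot: [0.0, 0.595, 0.804, 0.0]
force: [-0.1, 0.1, -0.7]
opening: 14.5
finger_force: 118.8
23.65 F [-0.3  0.1 -1. ] tool(fwd,left) [-0.3  0.2] T [ 0.01 -0.01  0.  ] [440.1 278.6  54.6] 14.789001524164577
```

```bash

python3 -m jog '[{"travel":[0,0,0.0003],"turn":[0,0,0],"hand":0.0},{"travel":[0,0,0.0006],"turn":[0,0,0],"hand":0.0},{"travel":[0,0,0.0008],"turn":[0,0,0],"hand":0.0},{"travel":[0,0,0.0008],"turn":[0,0,0],"hand":0.0},{"travel":[0,0,0.0008],"turn":[0,0,0],"hand":0.0}]' >/dev/null
python3 r.py
```

```text
24.4 F [-2.3 -0.6  7.5] tool(fwd,left) [-2.3  0.1] T [-0.23  0.48 -0.01] [440.1 278.6  54.6] 14.674252839198337
```

```bash

python3 -m jog '[{"travel":[0,0,-0.0003],"turn":[0,0,0],"hand":0.0},{"travel":[0,0,-0.0005],"turn":[0,0,0],"hand":0.0},{"travel":[0,0,-0.0005],"turn":[0,0,0],"hand":0.0},{"travel":[0,0,-0.0005],"turn":[0,0,0],"hand":0.0},{"travel":[0,0,-0.0005],"turn":[0,0,0],"hand":0.0}]' 30 >/dev/null
python3 -m jog '[{"travel":[0,0,0],"turn":[0,0,0],"hand":0.017},{"travel":[0,0,0],"turn":[0,0,0],"hand":0.021},{"travel":[0,0,0],"turn":[0,0,0],"hand":0.026},{"travel":[0,0,0],"turn":[0,0,0],"hand":0.034},{"travel":[0,0,0],"turn":[0,0,0],"hand":0.034}]' 30
python3 -m jog '[{"travel":[0,0,-0.010],"turn":[0,0,0],"hand":0.034},{"travel":[0,0,-0.03],"turn":[0,0,0],"hand":0.034},{"travel":[0,0,-0.06],"turn":[0,0,0],"hand":0.034},{"travel":[0,0,-0.09],"turn":[0,0,0],"hand":0.034},{"travel":[0,0,-0.12],"turn":[0,0,0],"hand":0.034}]' 30
python3 - <<'E'
from h import *
p=snap("wrist");cv2.imwrite("pics/w8.png",p["image"][:,:,::-1]);print([nets.recognise(t,p)[:1] for t in("knob","puller")])
E
```

```text
time: 25.45
ee_pos: [439.7, 278.4, 53.9]
eef_rot: [-0.0, 0.595, 0.804, -0.0]
force: [0.5, -0.4, 0.5]
opening: 34.2
finger_force: 0.0
time: 25.95
ee_pos: [439.7, 278.4, 176.0]
eef_rot: [0.0, 0.595, 0.804, 0.0]
force: [-0.1, 0.1, -0.5]
opening: 34.2
finger_force: 0.0
[[{'rect': [299.3, 168.5, 340.0, 209.7], 'conf': 0.92}], [{'rect': [261.5, 169.6, 337.4, 236.8], 'conf': 0.8}]]
```

View pics/w8.png

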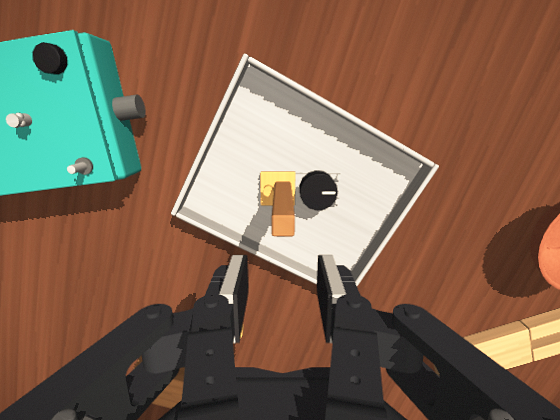

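The puller stands on its foot in the tray, with its handle top at (284,228). The knob lies on its tines at (319,190), and the gripper is clear.

```bash
python3 -c "
from cell import order
print(order.finish_job())"
```

```text
the job is handed in; nothing more can be done
None
```

The knob is off its shaft and sits on the upright puller in the steel tray, with the gripper clear; by the wrist force readings the plate took about 13 N and the shaft under 6 N, and the job is handed in at about 26 s.

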